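# Fit the flask insert and hold the flask down on the touch mixer

## Task

Get the touch mixer ready for the sample flask: set the insert with the one big round opening (not the one with four small holes) flat and square, fully home, in the square pocket of the mixer's sprung head, and let go of it. Then take the stoppered flask, set its round belly upright in the insert's opening and press it gently straight down against the springs until the head is down well past half of its travel, as one does to run a touch mixer. Finish while still holding the flask pressed down like that; leave the other insert, the tins and the dial gauge where they are.

Things in the scene. Friction and masses are not known exactly. Their poses are not given: they have to be found in the camera images.
- mixer: touch-operated vortex mixer, a light grey box 176 x 130 mm standing fixed on the table; origin under its centre, z up, its sloping control panel (knob, rocker switch) faces its own -x. Its deck is 62 mm high; on it, centred 22 mm towards the mixer's +x, four coil springs carry the sprung head. The motor stays off. Keep clear of the room's tall drive unit at the left (x > 0.45, y > 0.33)
- mixer_head (a joint): downward travel of the sprung head in m: 0 = up (as it rests), 0.012 = fully down on its stop. Springs of 0.7 N/mm preloaded to about 8 N push it up (about 17 N when fully down): neither insert nor flask moves it by its own weight. The touch switch closes at about 7 mm
- head_pocket (a point): centre of the floor of the square pocket in the sprung head (aluminium plate 98 x 98 x 16 mm). The pocket is 70.4 mm square and 8 mm deep, its sides along the point's x and y; z up. The floor is 91 mm and the plate's top 99 mm above the table with the head up. Moves with the head
- ring_insert: dark grey plastic flask insert, the one with a single big round bore; origin at the centre of its underside, z up. Square foot 68 mm, 8.5 mm high (lowest 4 mm tapered down to 63 mm as lead-in), above it a square body 58 mm wide up to 30 mm height (grip here); sides along its x and y. Bore 46 mm wide, 21 mm deep. Fits the pocket in any quarter turn; 0.11 kg
- tube_insert: insert of the same outside size and colour with four 17 mm holes for tubes; not needed, to be left alone; origin at the centre of its underside
- flask: stoppered off-white plastic flask, 114 mm high, upright on its flat 34 mm foot; origin at the centre of its underside, z along its axis. Round belly 62 mm wide, its centre at 26 mm height; straight neck 22 mm wide from 60 to 93 mm (grip here), then a 27 mm bead and a 26 mm stopper. About 0.13 kg. Set in the ring insert, its underside rests about 24 mm above the insert's underside
- tin_a: small round white moisture tin with lid, 56 mm in diameter, 36 mm high; bystander; origin under its centre
- tin_b: a second such tin; bystander
- dial_gauge: dial gauge lying on the table, 112 x 59 x 23 mm; bystander

How it is judged:
By the outcome, as a careful person would: the job done as asked, in the order asked, and still so for the second after the job is handed in, while the arm keeps its last pose, push and grip.
It also fails if it takes over 64 s, if anything falls off the work surface, if the arm or the gripper's body presses on something with over 40 N, if the wrist force passes 120 N, or if a joint passes its speed limit or range.

## Robot

A 6-joint arm with a two-finger parallel gripper is mounted at the origin on a cart in front of the work surface, level with it; the furniture and walls round the work are solid. World frame = base frame: x ahead of the robot, y to its left, z up, the work surface at z = 0. Lengths are in mm, angles in degrees, forces in N, time in s.
With the tool pointing down it reaches from about 275 to 825 mm from the base axis. Payload 4.9 kg.
Tool frame: the origin (TCP) lies on the centre line of the jaws, within the pads' length; the fingertips stand 22 mm ahead of it and the grasp point (between the pads) lies 3 mm ahead of it (ctrl.tip_reach is the distance from the TCP to the fingertips, in mm); z points along the fingers, y is the line along which they close (so a half turn about z gives the same grasp; the last joint's range is limited). The gripper opens to 85 mm and grips with 20 to 120 N. Pads are 22 mm wide; open, the fingers measure 114 mm over their backs; the gripper's body (76 mm by 85 mm) begins 54 mm behind the grasp point. The pads swing forward as they close: fully open they stand 13 mm farther back than shut.
Start: joints at [69.546, 18.69, -11.035, 60.275, 0, 82.311], TCP at [121.522, 536.424, 253.281] pointing down, gripper open.
Joint ranges: [-152.03, 152.03], [-55.5, 102.48], [-74.3, 77.21], [-110.64, 120.58], [-84.22, 78.4], [-180, 180]. Speed limits (degrees/s): [147.25, 147.25, 180, 180, 180, 180].

## Interface

Orientations are given as [roll, pitch, yaw] about the fixed x, y, z axes, in that order (R = Rz(yaw) Ry(pitch) Rx(roll)).
In Python, from workcell import ctrl gives the robot as it stands.
- The arm moves only by the shell command python3 drive.py 'ROWS' [FORCE]. ROWS is rows parted by semicolons, their numbers by spaces, 1 to 5 of them, each of 7 numbers: dx, dy, dz in mm, then a rotation vector rx, ry, rz in degrees, then the finger opening in mm; each row shifts and turns the commanded pose from where the row before left it, along the tool's axes as they then stand; what a row does not reach is not made up. A row lasts 1/10 s, in which the tool goes at most 50 mm and 8.59 degrees, less where a joint would pass 70% of its speed; a pose out of reach is approached as far as the arm can. The fingers move at their own pace and stop on an object; FORCE is the grip in N (left out, the last holds). Time passes only in rows, so rows that do not move let the fingers close. It prints the time, the measured TCP pose, the force, the opening and the grip force at its end.
- ctrl.sense(): the state, without advancing time (a new reading comes with each control period).
- ctrl.grab_frame(name): name is "scene" or "top" or "wrist"; returns the picture (420x560x3 uint8, red, green, blue); there is no depth.
- ctrl.camera_params(name): a dict with "camera_matrix" (3x3 intrinsics, pixels), "k1" (the pictures are not rectified: a ray, as slopes to the right and down, at radius r is drawn at 1 + k1 r^2 times it, then the intrinsics apply), "R" (3x3) and "t" (3): a world point X has camera coordinates R X + t; the wrist camera has in their place "mount" (4x4, takes a point from camera to tool coordinates, whose origin is the TCP and whose axes are the flange's). Camera axes: x right, y down, z forward; pixel columns grow to the right and rows downward; lengths in mm; the calibration is good to about 2 mm. A picture is of the moment at which its call begins: read the wrist's pose just before it. camera_params takes no time and is no camera call.
- ctrl.hand_in(): hands the job in; it is judged then, once.
The state is a dict: "time_s": time; "qpos": joint angles; "qd": joint speeds; "effort": joint torques, N m; "position": TCP position; "orientation": TCP orientation; "ft_force": force on the tool from outside, world axes, zero at the start; "wrist_torque": the same for the moment, N m; "gripper_width": finger opening in mm; "gripper_force": force on a finger pad.
Only numpy, scipy, OpenCV 4.12 (cv2) and the standard library are available. Lean on these libraries where they do the work, as an engineer would, in place of code of your own. Each camera call takes 0.05 s, during which the arm holds its last target. There are 200 camera calls.

## Working session

There is one attempt and no reset: what is moved stays moved. The work goes in short steps, Python scripts to look and compute and a shell command to move; the robot and the scene stay as the last step left them, time stands still between calls to the robot, and variables do not carry over. Pictures are saved under pics/ and viewed, at most 10 in all, crops included, and the job is handed in when it is done.

```bash
ls; mkdir -p pics; python3 - <<'E'
from workcell import ctrl
import cv2
s=ctrl.sense();print(s['position'],s['orientation'],s['time_s'])
for n in("scene","top"):
    cv2.imwrite(f"pics/{n}0.png",ctrl.grab_frame(n)[:,:,::-1]); p=ctrl.camera_params(n); print(n,p)
print(ctrl.camera_params("wrist"))
E
```

```text
drive.py
pics
workcell.py
[121.3349002  535.88852509 252.5083544 ] [-1.79901884e+02 -1.24078954e-02  1.67232130e+02] 0.0
scene {'camera_matrix': array([[469.76061214,   0.        , 277.40405154],
       [  0.        , 469.76061214, 213.04990068],
       [  0.        ,   0.        ,   1.        ]]), 'k1': -0.15626924047958435, 'R': array([[ 0.87868434, -0.47739818, -0.00219234],
       [-0.27178727, -0.49645731, -0.82441605],
       [ 0.39248632,  0.72499732, -0.56598001]]), 't': array([-504.90494135,  161.19461621, 1174.92815726])}
top {'camera_matrix': array([[445.42966593,   0.        , 281.81201008],
       [  0.        , 445.42966593, 207.04527871],
       [  0.        ,   0.        ,   1.        ]]), 'k1': 0.03935826838535052, 'R': array([[ 0.00156866, -0.99981127, -0.01936399],
       [-0.98459579,  0.00184138, -0.17483633],
       [ 0.17483899,  0.01933996, -0.98440708]]), 't': array([ -65.31162163,  534.64811503, 1122.53437721])}
{'camera_matrix': array([[367.2181655 ,   0.        , 276.13362064],
       [  0.        , 367.2181655 , 211.80061883],
       [  0.        ,   0.        ,   1.        ]]), 'k1': -0.028139781913310083, 'mount': array([[-4.61438619e-04, -9.63935557e-01, -2.66135359e-01,
         6.58335987e+01],
       [ 9.99999876e-01, -3.95069779e-04, -3.02916359e-04,
         4.02395237e-01],
       [ 1.86849812e-04, -2.66135466e-01,  9.63935620e-01,
        -1.20929553e+02],
       [ 0.00000000e+00,  0.00000000e+00,  0.00000000e+00,
         1.00000000e+00]])}
```
View pics/top0.png

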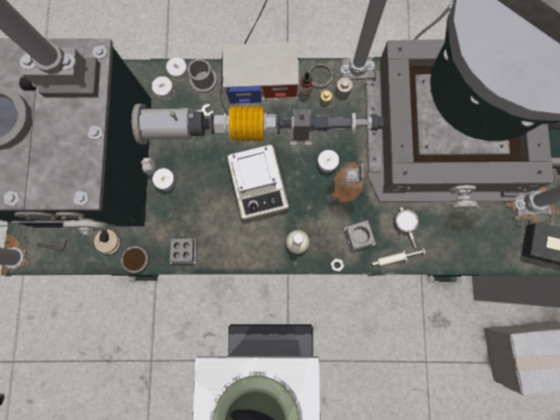

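View pics/scene0.png

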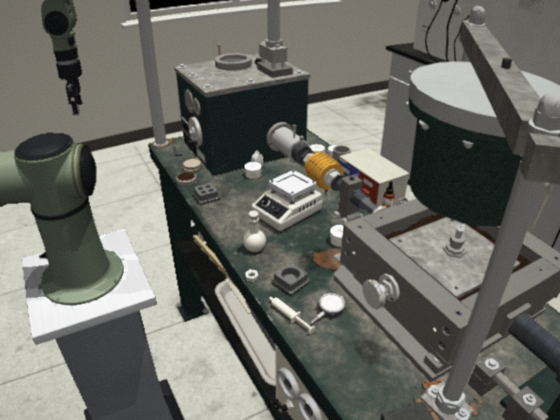

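Top view: ring insert at about (360,235), flask (298,241), mixer (257,182, panel towards the robot), tube insert (182,250), dial gauge (406,220). I'll enlarge the area to pick corners.

```bash
cat > h.py <<'E'
import numpy as np, cv2
from scipy.spatial.transform import Rotation as Ro
from workcell import ctrl
def cam(n,s=None):
    p=ctrl.camera_params(n);K=p['camera_matrix'];k=p['k1']
    if n=='wrist':
        M=p['mount'];T=np.eye(4);T[:3,:3]=Ro.from_euler('xyz',s['orientation'],degrees=True).as_matrix();T[:3,3]=s['position']
        W=np.linalg.inv(T@M);R,t=W[:3,:3],W[:3,3]
    else:R,t=p['R'],p['t']
    return K,k,R,t
def toz(c,uv,z):
    K,k,R,t=c
    q=cv2.undistortPoints(np.array([[uv]],float),K,np.array([k,0,0,0]))[0,0]
    d=R.T@np.array([q[0],q[1],1]);o=-R.T@t
    return o+d*(z-o[2])/d[2]
def proj(c,X):
    K,k,R,t=c
    return cv2.projectPoints(np.array(X,float).reshape(-1,3),cv2.Rodrigues(R)[0],t,K,np.array([k,0,0,0]))[0][:,0]
E
python3 - <<'E'
from h import *
c=cam('top')
for n,uv,z in[('ring',(360,235),30),('flask',(297.5,238),114),('tube',(182,250),30),('head',(255.5,170),99),('panel',(266,205),40),('tinb',(328,160),36),('tina',(163,180),36),('dial',(406,220),20)]:print(n,toz(c,uv,z).round(1))
im=cv2.imread('pics/top0.png')[140:270,215:395]
cv2.imwrite('pics/c0.png',cv2.resize(im,None,fx=4.4,fy=4.4,interpolation=cv2.INTER_CUBIC))
E
```

```text
ring [ 462.8 -270.1   30. ]
flask [ 445.9 -105.1  114. ]
tube [423.6 196.6  30. ]
head [621.2   0.7  99. ]
panel [541.4 -23.4  40. ]
tinb [ 664.8 -189.3   36. ]
tina [610.8 253.8  36. ]
dial [ 503.9 -393.9   20. ]
```

View pics/c0.png

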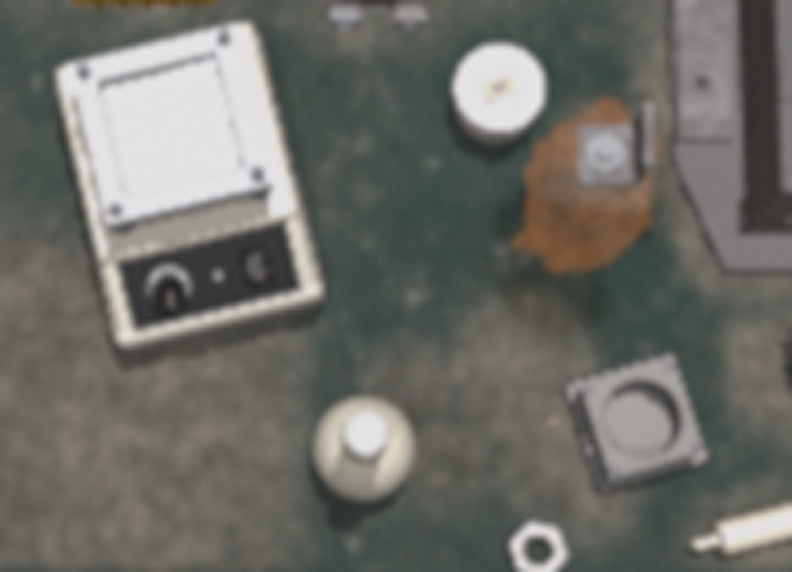

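```bash
cat >> h.py <<'E'
def delta(target,yaw):
    s=ctrl.sense();R=Ro.from_euler('xyz',s['orientation'],degrees=True)
    D=R.inv()*Ro.from_euler('xyz',[180,0,yaw],degrees=True)
    print('t',s['time_s'],'pos',s['position'].round(1),'rpy',s['orientation'].round(2),'tool d',R.inv().apply(np.array(target)-s['position']).round(1),'rot',D.as_rotvec(degrees=True).round(2))
E
python3 - <<'E'
from h import *
c=cam('top')
f=lambda u,v,z:toz(c,(u/4.4+215-.4,v/4.4+140-.4),z)
def q(n,P,z):
    X=np.array([f(*p,z) for p in P]);print(n,X.mean(0).round(1));
    for i in range(4):
        d=X[(i+1)%4]-X[i];print('  ',np.linalg.norm(d).round(1),np.degrees(np.arctan2(d[1],d[0])).round(1)%90)
q('head',[(84,72),(224,38),(258,175),(116,210)],99)
q('pocket',[(100,85),(222,55),(245,175),(127,205)],99)
q('ring',[(570,390),(672,357),(706,458),(605,490)],8.5)
print(f(641,417,30),f(365,433,114), f(362,450,26))
delta([463,-270,200],167)
E
```

```text
head [627.4   6.3  99. ]
   83.8 14.0
   84.5 13.800000000000011
   84.0 14.099999999999994
   84.6 13.7
pocket [623.6   4.5  99. ]
   73.0 14.099999999999994
   73.1 10.900000000000006
   70.0 14.5
   73.4 13.3
ring [ 463.  -272.4    8.5]
   65.6 18.0
   64.3 16.599999999999994
   64.2 17.599999999999994
   63.8 17.9
[ 464.43946536 -270.86688349   30.        ] [ 445.90057073 -105.2205349   114.        ] [ 445.09775706 -104.77741934   26.        ]
t 0.1 pos [121.3 535.9 252.6] rpy [-1.7991e+02 -1.0000e-02  1.6723e+02] tool d [-511.3 -710.4   53.6] rot [-0.09 -0.01  0.23]
```

```bash
R='-29 -40 0 0 0 0 85'; python3 drive.py '-29 -40 0 0 0 0 85; -29 -40 0 0 0 0 85; -29 -40 0 0 0 0 85; -29 -40 0 0 0 0 85; -29 -40 0 0 0 0 85'
```

```text
time_s: 0.6
position: [218.8, 307.5, 253.0]
orientation: [-180.0, 0.0, 167.3]
ft_force: [1.5, 0.0, 0.4]
gripper_width: 85.1
gripper_force: 0.0
```

```bash
python3 drive.py '-29 -40 0 0 0 0 85; -29 -40 0 0 0 0 85; -29 -40 0 0 0 0 85; -29 -40 0 0 0 0 85; -29 -40 0 0 0 0 85'; python3 drive.py '-29 -40 0 0 0 0 85; -29 -40 0 0 0 0 85; -29 -40 0 0 0 0 85; -29 -40 0 0 0 0 85; -29 -40 0 0 0 0 85'; python3 -c "
from h import *
delta([463,-271,200],197.6)"
```

```text
time_s: 1.1
position: [316.1, 80.4, 253.4]
orientation: [180.0, 0.0, 167.2]
ft_force: [2.1, 1.1, -0.8]
gripper_width: 85.2
gripper_force: 0.0
time_s: 1.6
position: [413.3, -147.0, 253.1]
orientation: [180.0, -0.0, 167.2]
ft_force: [0.4, 0.8, 0.3]
gripper_width: 85.0
gripper_force: 0.0
t 1.6 pos [ 413.3 -147.   253.1] rpy [ 1.7998e+02 -1.0000e-02  1.6718e+02] tool d [ -76.  -109.9   53. ] rot [ 2.000e-02 -0.000e+00 -3.042e+01]
```

```bash
python3 drive.py '-25.3 -36.6 0 0 0 0 85; -25.3 -36.6 0 0 0 0 85; -25.4 -36.7 0 0 0 0 85; 0 0 13 0 0 -7.6 85; 0 0 13 0 0 -7.6 85';python3 drive.py '0 0 13 0 0 -7.6 85; 0 0 13 0 0 -7.6 85; 0 0 0 0 0 0 85'; python3 - <<'E'
from h import *
delta([463,-271,200],197.6)
s=ctrl.sense();im=ctrl.grab_frame('wrist').copy()
np.save('w1.npy',im);cv2.imwrite('pics/w1.png',im[:,:,::-1]);c=cam('wrist',s)
print(proj(c,[[463,-271,30]]))
E
```

```text
time_s: 2.1
position: [463.2, -270.4, 226.3]
orientation: [180.0, -0.0, -177.4]
ft_force: [0.9, 0.1, -0.2]
gripper_width: 85.0
gripper_force: 0.0
time_s: 2.4
position: [461.8, -267.9, 199.2]
orientation: [179.8, -0.1, -162.4]
ft_force: [0.5, 0.1, -0.2]
gripper_width: 85.0
gripper_force: 0.0
t 2.4 pos [ 461.8 -267.9  199.2] rpy [ 1.7980e+02 -1.4000e-01 -1.6239e+02] tool d [-0.3 -3.3 -0.8] rot [ 0.2  -0.14  0.01]
[[271.94741525 195.65324127]]
```

View pics/w1.png

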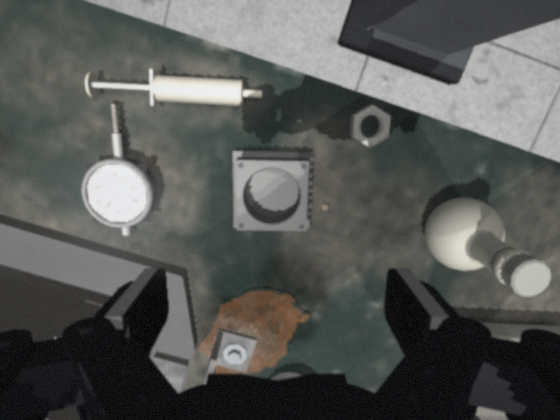

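The ring insert is in view with its bore at (271.5,195), square to the tool; that agrees with the predicted (272,195.7). Descending to grip.

```bash
python3 -c "
from h import *
c=cam('wrist',ctrl.sense());print(ctrl.tip_reach,toz(c,(271.5,195),30),[toz(c,p,30).round(1) for p in[(234,163),(309,160),(311,231),(234,231)]])"; python3 drive.py '0 -3 40 0.2 -0.1 0 85; 0 0 40 0 0 0 85; 0 0 40 0 0 0 85; 0 0 30 0 0 0 85; 0 0 0 0 0 0 85'; python3 -c "
from h import *
delta([463,-270.7,33],197.6)"
```

```text
22.0 [ 463.54910154 -271.94406475   30.        ] [array([ 447.6, -308.1,   30. ]), array([ 427.5, -252. ,   30. ]), array([ 483.1, -231.3,   30. ]), array([ 502.3, -292.7,   30. ])]
time_s: 2.95
position: [462.0, -270.2, 48.3]
orientation: [179.9, -0.1, -162.5]
ft_force: [0.3, 0.3, 0.7]
gripper_width: 84.5
gripper_force: 0.0
t 2.95 pos [ 462.  -270.2   48.3] rpy [ 1.7988e+02 -1.2000e-01 -1.6250e+02] tool d [-0.9 -0.8 15.3] rot [ 0.12 -0.12 -0.1 ]
```

```bash
python3 drive.py '-1.4 -1.2 8 0.1 -0.1 0 85; 0 0 7 0 0 0 85; 0 0 0 0 0 0 50; 0 0 0 0 0 0 50; 0 0 0 0 0 0 50' 40;python3 drive.py '0 0 0 0 0 0 50; 0 0 0 0 0 0 50; 0 0 0 0 0 0 50'
```

```text
time_s: 3.45
position: [466.7, -273.2, 37.5]
orientation: [-179.6, 0.3, -162.4]
ft_force: [-0.7, 1.8, 3.7]
gripper_width: 56.9
gripper_force: 43.0
time_s: 3.75
position: [466.7, -273.2, 37.5]
orientation: [-179.6, 0.3, -162.4]
ft_force: [-1.3, 0.7, 5.9]
gripper_width: 57.1
gripper_force: 43.2
```

```bash
python3 drive.py '0 0 -10 0 0 0 50; 0 0 -20 0 0 0 50; 0 0 -40 0 0 0 50; 0 0 0 0 0 0 50'; python3 - <<'E'
from h import *
s=ctrl.sense();im=ctrl.grab_frame('wrist')
cv2.imwrite('pics/w2.png',im[:,:,::-1]);delta([627.4,6.3,220],193.9)
E
```

```text
time_s: 4.15
position: [468.4, -274.6, 111.4]
orientation: [-179.3, 0.5, -162.4]
ft_force: [0.2, 0.9, -1.1]
gripper_width: 56.8
gripper_force: 43.0
t 4.2 pos [ 467.5 -274.   109.4] rpy [-179.41    0.39 -162.36] tool d [-238.   217.5 -111.2] rot [-0.58  0.41  3.74]
```

View pics/w2.png

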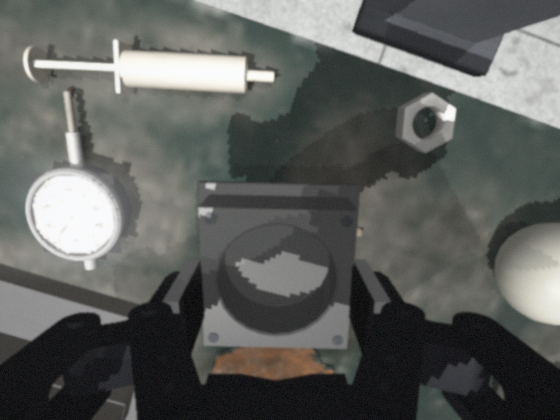

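Insert is lifted (body top about (198,207)-(360,207)-(350,345)-(206,347)). I'll check how it sits in the jaws with a still zoom.

```bash
python3 drive.py '0 0 -20 0 0 0 50; 0 0 -20 0 0 0 50; 0 0 0 0 0 0 50; 0 0 0 0 0 0 50'; python3 - <<'E'
from h import *
s=ctrl.sense();im=ctrl.grab_frame('wrist')
cv2.imwrite('pics/w3.png',cv2.resize(im[170:360,180:380],None,fx=4,fy=3.15,interpolation=cv2.INTER_CUBIC)[:,:,::-1]) if 0 else cv2.imwrite('pics/w3.png',cv2.convertScaleAbs(cv2.resize(im[170:360,180:380],None,fx=3.1,fy=3.1,interpolation=cv2.INTER_CUBIC)[:,:,::-1],alpha=1.6))
print(s['ft_force'],s['effort'])
delta([627.4,6.3,220],193.9)
E
```

```text
time_s: 4.6
position: [465.2, -272.2, 145.7]
orientation: [-179.7, 0.2, -162.4]
ft_force: [-0.4, -0.8, -1.2]
gripper_width: 57.1
gripper_force: 43.0
[-0.41632102 -0.77683449 -1.21379755] [ 1.26826210e-02 -4.64473343e+01  2.40331471e+01 -3.30567383e-02
 -3.11040858e-03  8.67852896e-05]
t 4.65 pos [ 464.9 -271.9  145.2] rpy [-1.7977e+02  1.5000e-01 -1.6237e+02] tool d [-239.4  215.6  -75.1] rot [-0.23  0.16  3.73]
```

View pics/w3.png

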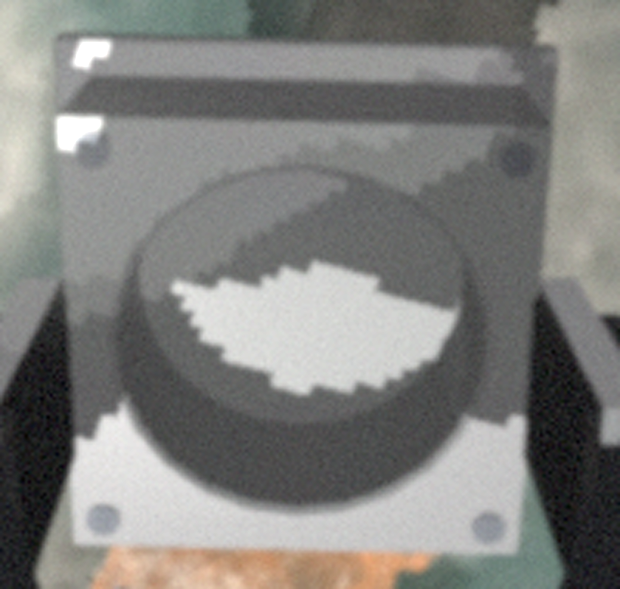

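```bash
python3 - <<'E'
from h import *
p=ctrl.camera_params('wrist');K=p['camera_matrix'];M=p['mount']
px=np.array([(57,115),(547,125),(517,553),(74,543),(57,38),(556,46)],float)/3.1+[180-.35,170-.35]
ob=np.array([(29,-29,-30),(29,29,-30),(-29,29,-30),(-29,-29,-30),(34,-34,-8.5),(34,34,-8.5)],float)
ok,r,t=cv2.solvePnP(ob,px,K,np.array([p['k1'],0,0,0]))
T=np.eye(4);T[:3,:3]=cv2.Rodrigues(r)[0];T[:3,3]=t[:,0]
T=M@T;print(T[:3,3].round(1),Ro.from_matrix(T[:3,:3]).as_rotvec(degrees=True).round(2))
q=cv2.projectPoints(ob,r,t,K,np.array([p['k1'],0,0,0]))[0][:,0];print((q-px).round(1))
E
```

```text
[ 2.1  0.1 38.3] [-1.28 -0.73  0.8 ]
[[-0.2 -0.2]
 [ 0.3 -0.5]
 [-0.2 -0.1]
 [ 0.3 -0.5]
 [-0.8  0.6]
 [ 0.5  0.9]]
```

```bash
python3 drive.py '0 0 -37 0 0 0 50; 0 0 -37 0 0 0 50; 0 0 0 0 0 3.7 50'; python3 -c "
from h import *
delta([652.6,-95.6,220],193.9)"
```

```text
time_s: 4.95
position: [466.8, -273.4, 223.6]
orientation: [-179.5, 0.4, -166.2]
ft_force: [1.6, 0.2, -0.6]
gripper_width: 57.2
gripper_force: 43.4
t 4.95 pos [ 466.8 -273.4  223.6] rpy [-179.45    0.42 -166.16] tool d [-222.9  128.3    4. ] rot [-0.55  0.42 -0.06]
```

```bash
python3 drive.py '-37 21.4 0 0 0 0 50; -37 21.4 0 0 0 0 50; -37 21.4 0 0 0 0 50; -37 21.4 0 0 0 0 50; -37 21.4 0 0 0 0 50';python3 drive.py '-37 21.4 0 0 0 0 50; 0 0 0 0 0 0 50; 0 0 0 0 0 0 50; 0 0 0 0 0 0 50'; python3 - <<'E'
from h import *
s=ctrl.sense();im=ctrl.grab_frame('wrist')
cv2.imwrite('pics/w4.png',im[:,:,::-1]);
for y in(8,): delta([627.4,6.3,220],193.9)
c=cam('wrist',s);r=Ro.from_euler('z',13.9,degrees=True)
print(proj(c,[r.apply(v)+[627.4,6.3,99] for v in[(0,0,0),(35.2,35.2,0),(35.2,-35.2,0),(-35.2,-35.2,0),(-35.2,35.2,0)]]).round(1))
E
```

```text
time_s: 5.45
position: [619.2, -122.2, 218.5]
orientation: [-179.8, 0.1, -166.1]
ft_force: [-0.0, -0.1, -0.1]
gripper_width: 56.6
gripper_force: 43.4
time_s: 5.85
position: [648.4, -94.5, 219.1]
orientation: [-179.8, 0.1, -166.1]
ft_force: [-0.4, 0.0, -0.0]
gripper_width: 56.6
gripper_force: 43.4
t 5.9 pos [648.5 -94.9 219.6] rpy [-1.7975e+02  1.2000e-01 -1.6614e+02] tool d [ -3.7 103.3  -0.8] rot [-0.25  0.12 -0.04]
[[427.5 216. ]
 [471.  263.4]
 [372.7 263.6]
 [380.2 164.6]
 [485.9 165. ]]
```

View pics/w4.png

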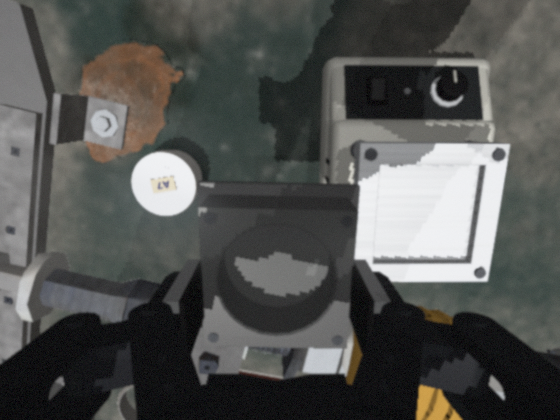

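Pocket rim corners at about (379,164),(486,164),(471,264),(373,263): within ~1 px of the prediction, so the head pose (627.4, 6.3, 13.9°) holds. Moving over.

```bash
python3 drive.py '-1 35 0 0 0 0 50; -1 35 0 -0.2 0.1 -0.7 50; -3 33 20 0 0 0 50; 0 0 25 0 0 0 50; 0 0 25 0 0 0 50'; python3 drive.py '0 0 0 0 0 0 50; 0 0 0 0 0 0 50; 0 0 0 0 0 0 50'; python3 -c "
from h import *
delta([629.4,6.8,129],193.2)"
```

```text
time_s: 6.4
position: [628.9, 6.9, 150.1]
orientation: [-179.9, 0.2, -165.4]
ft_force: [0.3, -0.8, -1.0]
gripper_width: 57.2
gripper_force: 43.4
time_s: 6.7
position: [630.3, 6.1, 151.8]
orientation: [-179.9, 0.2, -165.4]
ft_force: [0.2, 0.1, -1.6]
gripper_width: 56.8
gripper_force: 43.4
t 6.7 pos [630.3   6.1 151.8] rpy [-179.86    0.24 -165.44] tool d [ 0.8  0.9 22.8] rot [-0.13  0.25  1.36]
```

```bash
python3 drive.py '0.7 0.6 6 -0.1 0.2 0 50; 0 0 5 0 0 0 50; 0 0 4 0 0 0 50; 0 0 0 0 0 0 50; 0 0 0 0 0 0 50';python3 drive.py '0 0 3 0 0 0 50; 0 0 3 0 0 0 50; 0 0 0 0 0 0 50; 0 0 0 0 0 0 50'
```

```text
time_s: 7.2
position: [628.5, 7.5, 134.9]
orientation: [180.0, -0.1, -165.4]
ft_force: [-0.1, -0.2, -0.9]
gripper_width: 56.8
gripper_force: 43.4
time_s: 7.6
position: [628.6, 7.4, 129.1]
orientation: [180.0, -0.1, -165.4]
ft_force: [0.1, -0.5, -0.2]
gripper_width: 56.7
gripper_force: 43.4
```

```bash
python3 drive.py '0 0 1 0 0 0 50; 0 0 1 0 0 0 50; 0 0 0 0 0 0 50; 0 0 0 0 0 0 50'; python3 - <<'E'
from h import *
im=ctrl.grab_frame('wrist')
cv2.imwrite('pics/w5.png',im[:,:,::-1])
E
```

```text
time_s: 8.0
position: [628.6, 7.4, 128.2]
orientation: [-180.0, -0.1, -165.4]
ft_force: [-2.8, 0.2, 6.4]
gripper_width: 57.0
gripper_force: 44.3
```

View pics/w5.png

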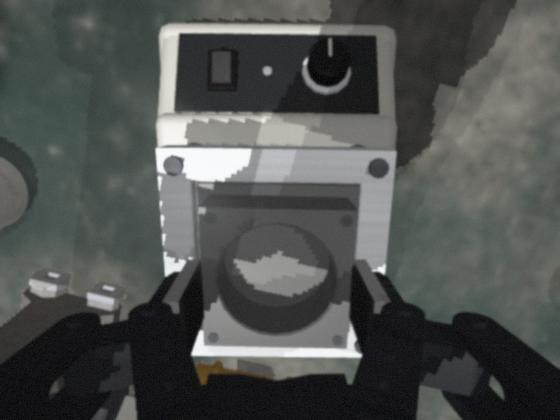

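The foot has gone below the plate rim on all visible sides, at contact force with the height as expected. Releasing and rising.

```bash
python3 drive.py '0 0 -1 0 0 0 60; 0 0 0 0 0 0 66; 0 0 0 0 0 0 85; 0 0 0 0 0 0 85; 0 0 0 0 0 0 85'; python3 drive.py '0 0 -30 0 0 0 85; 0 0 -40 0 0 0 85; 0 0 -40 0 0 0 85; 0 0 0 0 0 0 85; 0 0 0 0 0 0 85'; python3 - <<'E'
from h import *
s=ctrl.sense();im=ctrl.grab_frame('wrist')
cv2.imwrite('pics/w6.png',cv2.resize(im[130:310,190:390],None,fx=3.1,fy=3.1,interpolation=cv2.INTER_CUBIC)[:,:,::-1])
delta([445.5,-105,250],193.9)
c=cam('wrist',s);r=Ro.from_euler('z',13.9,degrees=True)
for z,h in((99,35.2),(99.5,34),(121,29)):
  print(z,((proj(c,[r.apply(v)+[627.4,6.3,z] for v in[(0,0,0),(h,h,0),(h,-h,0),(-h,-h,0),(-h,h,0)]])-[190,130])*3.1).round(0).tolist())
E
```

```text
time_s: 8.55
position: [628.5, 7.5, 127.9]
orientation: [180.0, -0.1, -165.4]
ft_force: [0.2, -0.7, 0.0]
gripper_width: 85.1
gripper_force: 0.0
time_s: 9.05
position: [629.4, 7.4, 239.2]
orientation: [-180.0, 0.1, -165.4]
ft_force: [-1.4, 0.6, -1.0]
gripper_width: 85.2
gripper_force: 0.0
t 9.1 pos [628.5   7.5 237.7] rpy [ 1.7998e+02 -1.0000e-01 -1.6537e+02] tool d [205.5 -62.6 -12. ] rot [ 0.02 -0.1   0.73]
99 [[267.0, 218.0], [409.0, 360.0], [121.0, 357.0], [114.0, 66.0], [423.0, 70.0]]
99.5 [[267.0, 219.0], [404.0, 356.0], [125.0, 353.0], [119.0, 72.0], [418.0, 76.0]]
121 [[267.0, 242.0], [394.0, 369.0], [136.0, 366.0], [131.0, 108.0], [406.0, 111.0]]
```

View pics/w6.png

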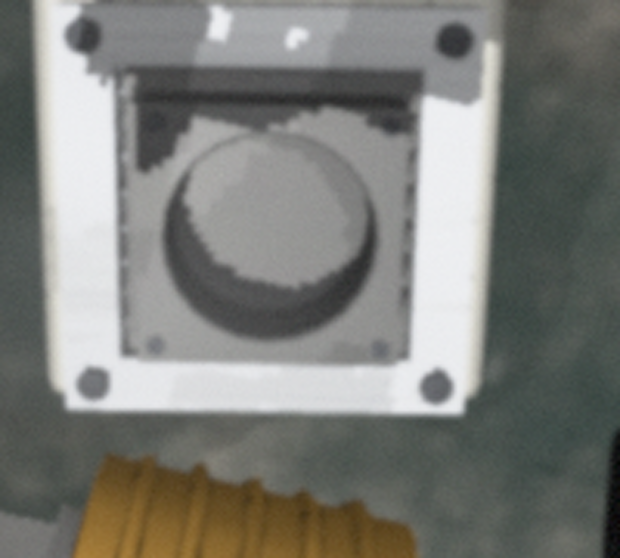

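Insert sits square in the pocket (rim (118,70)–(410,360) in the crop, bore centre about (271,235)), so it's home. Bore lies at about (626.0, 6.9). Now the flask.

```bash
python3 drive.py '41 -12.5 0 0 0 0 85; 41 -12.5 0 0 0 0 85; 41 -12.5 0 0 0 0 85; 41 -12.5 0 0 0 0 85; 41 -12.5 0 0 0 0 85'; python3 drive.py '0 0 0 0 0 0 85; 0 0 0 0 0 0 85'; python3 - <<'E'
from h import *
c=cam('wrist',dict(position=np.array([461.8,-267.9,199.2]),orientation=np.array([179.8,-.14,-162.39])))
print('w1',toz(c,(531,277),114),toz(c,(465,234),26))
s=ctrl.sense();im=ctrl.grab_frame('wrist');c=cam('wrist',s)
cv2.imwrite('pics/w7.png',im[:,:,::-1]);delta([445.5,-105,91],193.9)
print(proj(c,[[445.5,-105,114],[445.5,-105,26]]))
E
```

```text
time_s: 9.6
position: [443.5, -104.9, 236.5]
orientation: [179.9, -0.2, -165.3]
ft_force: [0.9, -1.1, 0.8]
gripper_width: 84.6
gripper_force: 0.0
time_s: 9.8
position: [445.0, -104.9, 237.3]
orientation: [179.9, -0.2, -165.5]
ft_force: [0.1, 0.3, 0.5]
gripper_width: 84.9
gripper_force: 0.0
w1 [ 445.42684873 -106.53948412  114.        ] [ 446.15429113 -103.69698301   26.        ]
t 9.85 pos [ 446.  -104.7  237.6] rpy [ 1.7993e+02 -1.2000e-01 -1.6540e+02] tool d [  0.3  -0.3 146.6] rot [ 0.06 -0.12  0.7 ]
[[276.13582807 210.63672207]
 [276.01854821 185.76795913]]
```

View pics/w7.png

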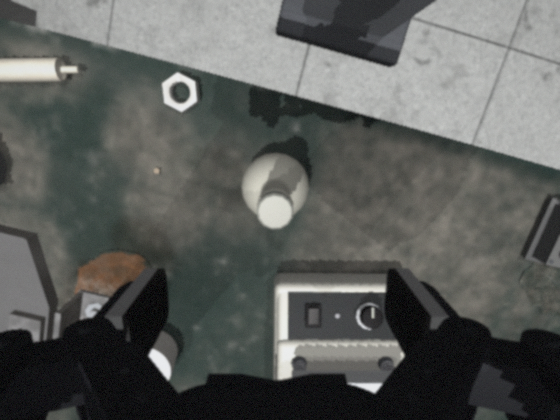

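Stopper at (275.5,210.5) and belly at (276,185) match the prediction exactly. Descending onto the neck.

```bash
python3 drive.py '0 0 40 0 0 0 85; 0 0 40 0 0 0 85; 0 0 40 0 0 0 85; 0 0 26 0 0 0 85; 0 0 0 0 0 0 85'; python3 drive.py '0 0 0 0 0 0 40; 0 0 0 0 0 0 40; 0 0 0 0 0 0 40; 0 0 0 0 0 0 40; 0 0 0 0 0 0 40' 45;python3 drive.py '0 0 0 0 0 0 15; 0 0 0 0 0 0 15; 0 0 0 0 0 0 15; 0 0 0 0 0 0 15; 0 0 0 0 0 0 15'
```

```text
time_s: 10.35
position: [443.9, -103.0, 88.7]
orientation: [179.7, -0.4, -165.3]
ft_force: [-1.0, 0.0, 0.5]
gripper_width: 85.1
gripper_force: 0.0
time_s: 10.85
position: [446.5, -105.0, 93.2]
orientation: [-180.0, -0.0, -165.4]
ft_force: [-0.3, 0.1, 0.9]
gripper_width: 40.0
gripper_force: 0.0
time_s: 11.35
position: [446.5, -105.0, 92.9]
orientation: [-180.0, -0.0, -165.4]
ft_force: [-1.1, 0.7, 5.6]
gripper_width: 24.2
gripper_force: 43.9
```

Width 24 rather than 22 and an upward push: tips are on the shoulder flare. Reopen, go up 4 mm, regrip.

```bash
python3 drive.py '0 0 0 0 0 0 40; 0 0 0 0 0 0 40; 0 0 -4 0 0 0 40; 0 0 0 0 0 0 40; 0 0 0 0 0 0 40'; python3 drive.py '0 0 0 0 0 0 15; 0 0 0 0 0 0 15; 0 0 0 0 0 0 15; 0 0 0 0 0 0 15; 0 0 0 0 0 0 15'
```

```text
time_s: 11.85
position: [446.1, -104.8, 96.5]
orientation: [180.0, -0.1, -165.4]
ft_force: [0.0, -0.3, 0.2]
gripper_width: 39.8
gripper_force: 0.0
time_s: 12.35
position: [446.1, -104.9, 96.5]
orientation: [-180.0, -0.1, -165.4]
ft_force: [-0.5, -0.9, 3.1]
gripper_width: 24.2
gripper_force: 43.9
```

```bash
python3 drive.py '0 0 -10 0 0 0 15; 0 0 -35 0 0 0 15; 0 0 -45 0 0 0 15; 0 0 -45 0 0 0 15; 0 0 -15 0 0 0 15' 55; python3 drive.py '0 0 0 0 0 0 15; 0 0 0 0 0 0 15; 0 0 0 0 0 0 15'; python3 - <<'E'
from h import *
s=ctrl.sense();im=ctrl.grab_frame('wrist');c=cam('wrist',s);print(s['ft_force'])
delta([626.3,7,246],194.6)
R=Ro.from_euler('xyz',s['orientation'],degrees=True)
for n,z in(('stopper',-17.5),('belly',70.5)): print(n,proj(c,[R.apply([0.3,0,z])+s['position']]))
np.save('w8.npy',im)
# belly blob left/right extents by bright pixels
g=cv2.cvtColor(im,cv2.COLOR_RGB2GRAY)
for r in range(140,380,12):
    print(r,' '.join('%3d'%v for v in g[r,180:380:8]))
E
```

```text
time_s: 12.85
position: [447.9, -105.3, 251.2]
orientation: [-179.8, 0.2, -165.4]
ft_force: [1.1, -1.0, -0.9]
gripper_width: 24.3
gripper_force: 54.1
time_s: 13.15
position: [445.1, -104.3, 244.9]
orientation: [179.9, -0.2, -165.4]
ft_force: [0.3, -0.8, -1.8]
gripper_width: 24.3
gripper_force: 54.1
[ 0.34776897 -0.81307558 -1.84094215]
t 13.2 pos [ 445.1 -104.3  244.8] rpy [ 179.87   -0.24 -165.37] tool d [-203.5   61.9   -1.9] rot [ 0.13 -0.24  0.03]
stopper [[277.20417321 323.21072891]]
belly [[276.82179635 234.02054298]]
140 102  99 100  95  88  87  84  85  88  78  77  78  63  44  45  41  39  41  45  43  77  81  82  73  74
152 105 107  97  89  84  73  90 100  83  84  84  75  72  44  39  41  42  37  40  79  81  84  91  76  88
164 114 104  85  96  90  81  79  82 100  91  76  78  71  65  67  67  64  72  86  85  90  86  90  93  92
176 109 117  95  92  94  89  96  92  95  83  71  64  72  75  67  66  72  78  89  84  87  87  88  90  95
188 108  97  91  93  81  80  83  74  88 105 110 112 111 107 102  98  87  93  92  89  87  89  92  89  90
200 103  98 100  96  87  97  83 106 113 117 123 12
[... 809 characters left out ...]
  88  21  75  92  97  98  98  95  98  95  73  24  88  30  23  24  63  52  53
308  66  43  22  23  17  21  17  22  93  99 100  95  97  98  97 100  92  20  15  22  20  21  28  33  74
320  20  21  19  24  23  21  22  62 100 100  97  96  96  97  94  99  98  58  17  17  11  16  16  16  22
332  19  18  15  19  17  18  16  18  96  96  95  96 101  98  94  99  98  34  20  21  16  19  21  21  25
344  21  10  20  19  22  15  17  22  90  99  98  97  98  98  95  97 156  26  23  16  29  15  26  16  15
356  22  18  15  17   6  18  16  75  80  75  77 123 149 207  71  80 117 114  19  14  22  19  10  11  23
368  18  17  14  19  23  22  23  74  77  74  73  65 163 232  97  95  95  95  21  17  13  16   7  11  16
```

Flask hangs upright in the grip (stopper around (277,321), belly (277,234), as predicted). Carrying it over the bore.

```bash
python3 drive.py '-34 10.3 -1 0 0 0 15; -34 10.3 0 0 0 0 15; -34 10.3 0 0 0 0 15; -34 10.3 0 0 0 0 15; -34 10.3 0 0 0 0 15'; python3 drive.py '-33.5 10.3 0 0 0 0 15; 0 0 0 0 0 0 15; 0 0 0 0 0 0 15; 0 0 0 0 0 0 15; 0 0 0 0 0 0 15'; python3 -c "
from h import *
delta([626.3,7,216],194.6)"
```

```text
time_s: 13.7
position: [598.0, -11.0, 245.3]
orientation: [179.9, -0.2, -165.4]
ft_force: [0.7, -0.9, -0.5]
gripper_width: 23.9
gripper_force: 54.1
time_s: 14.2
position: [626.5, 5.8, 246.9]
orientation: [180.0, -0.1, -165.4]
ft_force: [-0.1, 0.3, -0.6]
gripper_width: 24.0
gripper_force: 54.1
t 14.2 pos [626.5   5.8 246.9] rpy [ 1.7997e+02 -1.5000e-01 -1.6542e+02] tool d [-0.2  1.2 30.9] rot [ 0.03 -0.15 -0.02]
```

```bash
python3 drive.py '0 1 14 0 0 0 15; 0 0 8 0 0 0 15; 0 0 6 0 0 0 15; 0 0 0 0 0 0 15; 0 0 0 0 0 0 15'; python3 drive.py '0 0 2 0 0 0 15; 0 0 2 0 0 0 15; 0 0 2 0 0 0 15; 0 0 0 0 0 0 15; 0 0 0 0 0 0 15'
```

```text
time_s: 14.7
position: [627.2, 7.2, 219.3]
orientation: [180.0, -0.1, -165.4]
ft_force: [1.1, -0.1, -1.1]
gripper_width: 24.5
gripper_force: 54.1
time_s: 15.2
position: [627.2, 7.4, 213.0]
orientation: [180.0, -0.1, -165.4]
ft_force: [-0.0, 0.6, -0.8]
gripper_width: 24.1
gripper_force: 54.1
```

```bash
python3 drive.py '0.6 0 1 0 0 0 15; 0 0 1 0 0 0 15; 0 0 0 0 0 0 15; 0 0 0 0 0 0 15'; python3 drive.py '0 0 1 0 0 0 15; 0 0 1 0 0 0 15; 0 0 0 0 0 0 15; 0 0 0 0 0 0 15'
```

```text
time_s: 15.6
position: [626.7, 7.3, 211.4]
orientation: [180.0, -0.1, -165.4]
ft_force: [-0.3, -0.2, 0.5]
gripper_width: 24.0
gripper_force: 54.2
time_s: 16.0
position: [626.9, 7.3, 210.0]
orientation: [180.0, -0.0, -165.4]
ft_force: [-1.7, 1.5, 5.7]
gripper_width: 24.1
gripper_force: 54.4
```

Contact at the expected height (211). Nudge to relieve the side force, then press.

```bash
python3 drive.py '0.4 0.5 1.5 0 0 0 15; 0 0 1.5 0 0 0 15; 0 0 0 0 0 0 15; 0 0 0 0 0 0 15'; python3 drive.py '0 0 1.5 0 0 0 15; 0 0 1.5 0 0 0 15; 0 0 1 0 0 0 15; 0 0 0 0 0 0 15; 0 0 0 0 0 0 15'
```

```text
time_s: 16.4
position: [626.8, 7.5, 207.4]
orientation: [-180.0, 0.0, -165.4]
ft_force: [-1.1, 0.5, 7.6]
gripper_width: 24.1
gripper_force: 54.5
time_s: 16.9
position: [627.0, 7.5, 204.0]
orientation: [-179.9, 0.1, -165.4]
ft_force: [-2.6, -0.1, 9.5]
gripper_width: 24.0
gripper_force: 54.7
```

```bash
python3 drive.py '0.4 0 1.5 0 0 0 15; 0 0 1.5 0 0 0 15; 0 0 0 0 0 0 15; 0 0 0 0 0 0 15; 0 0 0 0 0 0 15'; python3 -c "
from h import *
import time
for i in range(3):
  s=ctrl.sense();print(s['position'],s['ft_force']);ctrl.grab_frame('wrist')"
```

```text
time_s: 17.4
position: [626.9, 7.5, 201.5]
orientation: [-179.9, 0.1, -165.4]
ft_force: [-2.0, -0.4, 12.0]
gripper_width: 24.2
gripper_force: 54.7
[626.91213819   7.45233569 201.47315336] [-1.95299557 -0.38975082 12.01763373]
[626.90388096   7.43087094 201.44574865] [-1.85516512  0.35707587 11.49152888]
[626.90569015   7.45503224 201.48038111] [-2.04805304  1.07035425 11.50040607]
```

```bash
python3 drive.py '0.3 0 1.2 0 0 0 15; 0 0 0 0 0 0 15; 0 0 0 0 0 0 15; 0 0 0 0 0 0 15; 0 0 0 0 0 0 15'; python3 drive.py '0 0 0 0 0 0 15; 0 0 0 0 0 0 15; 0 0 0 0 0 0 15; 0 0 0 0 0 0 15; 0 0 0 0 0 0 15'; python3 - <<'E'
from h import *
# head drop: match plate patch near its near screw in the top view, before vs now
a=cv2.imread('pics/top0.png',0);b=cv2.cvtColor(ctrl.grab_frame('scene'),cv2.COLOR_RGB2GRAY)
a=cv2.imread('pics/scene0.png',0);c=cam('scene');r=Ro.from_euler('z',13.9,degrees=True)
for v in[(-42,-42,0),(-42,42,0),(42,-42,0)]:
    p0=r.apply(v)+[627.4,6.3,99];P=proj(c,[p0,p0-[0,0,9]]);u,w=P[0].round().astype(int)
    T=cv2.resize(a[w-6:w+7,u-6:u+7],None,fx=8,fy=8,interpolation=cv2.INTER_CUBIC)
    S=cv2.resize(b[w-14:w+15,u-14:u+15],None,fx=8,fy=8,interpolation=cv2.INTER_CUBIC)
    m=cv2.matchTemplate(S,T,cv2.TM_CCOEFF_NORMED);_,s,_,l=cv2.minMaxLoc(m)
    print('score',round(s,2),'shift',(l[0]-64)/8,(l[1]-64)/8,'expected for 9mm',(P[1]-P[0]).round(2))
E
```

```text
time_s: 18.05
position: [626.8, 7.4, 200.5]
orientation: [-179.9, 0.2, -165.4]
ft_force: [-1.8, 0.9, 11.2]
gripper_width: 24.2
gripper_force: 54.8
time_s: 18.55
position: [626.8, 7.4, 200.4]
orientation: [-179.9, 0.2, -165.4]
ft_force: [-1.3, 0.5, 12.9]
gripper_width: 24.1
gripper_force: 54.8
score 0.52 shift -0.5 -8.0 expected for 9mm [-0.05  2.71]
score 0.82 shift -0.625 3.25 expected for 9mm [0.03 2.65]
score 0.95 shift 0.125 2.875 expected for 9mm [-0.12  2.65]
```

The scene view shows the plate down about 9–10 mm, which agrees with the force and the position. Handing in.

```bash
python3 -c "
from workcell import ctrl
print(ctrl.hand_in())"
```

```text
the job is handed in; nothing more can be done
None
```

The job is handed in: the ring insert sits square in the mixer's pocket, and the arm holds the flask upright in its opening. The head is pressed down about 9–10 mm of its 12 mm travel, and it took about 19 s.

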